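# Move the blue hanger over the end stop to the next rail

## Robot

A 7-joint arm with a two-finger parallel gripper is mounted at the origin on a cart in front of the work surface, level with it; the furniture and walls round the work are solid. World frame = base frame: x ahead of the robot, y to its left, z up, the work surface at z = 0. Lengths are in m, angles in rad, forces in N, time in s.
With the tool pointing down it reaches from about 0.425 to 0.925 m from the base axis. Payload 6.8 kg.
Tool frame: the origin (TCP) lies midway between the tips of the shut fingers; the grasp point (between the pads) lies 19 mm behind it; z points along the fingers, y is the line along which they close (so a half turn about z gives the same grasp; the last joint's range is limited). The gripper opens to 85 mm and grips with 20 to 120 N. Pads are 22 mm wide; open, the fingers measure 114 mm over their backs; the gripper's body (76 mm by 85 mm) begins 54 mm behind the grasp point. The pads swing forward as they close: fully open they stand 13 mm farther back than shut.
Start: joints at [-0.108, 0.477, 0.022, 1.555, -0.011, 1.109, -0.083], TCP at [0.675, 0, 0.231] pointing down, gripper open.
Joint ranges: [-2.96, 2.96], [-0.34, 2.1], [-1.41, 1.46], [0.24, 2.44], [-1.37, 4.51], [0.17, 1.92], [-2.96, 2.96]. Speed limits (rad/s): [2.39, 2.39, 3.14, 3.14, 3.14, 3.14, 3.14].

## Interface

Orientations are given as a rotation vector (axis times angle).
In Python, from bench import r gives the robot as it stands.
- The arm moves only by the tool servo_tool, never from a script. Its arguments are lists of equal length, an entry for each row: "turn": the turn, a rotation vector about the world's x, y, z in units of 5 degrees (1.0 is 5 degrees), a list of three; "slide": the shift along the world's x, y, z in units of 30 mm (1.0 is 30 mm), a list of three; "hand": the opening, from 0 (shut) to 1 (fully open). In form: {"turn": [[rx, ry, rz], ...], "slide": [[dx, dy, dz], ...], "hand": [hand, ...]}. A call has 1 to 8 rows; each row is the pose to reach, as a shift and turn from the pose commanded when the call began; what a row does not reach only later rows make up. A row lasts 1/8 s, in which the tool goes at most 62.5 mm and 10.7 degrees, less where a joint would pass 70% of its speed; a pose out of reach is approached as far as the arm can. A call with a gripper value outside its range is refused whole. The fingers move at their own pace and stop on an object; "squeeze" is the grip in N (left out, the last holds). Time passes only in rows, so rows that repeat a pose let the fingers close. It gives the time, the measured TCP pose, the force, the opening and the grip force at its end, in the units of the state.
- r.get_obs(): the state, without advancing time (a new reading comes with each control period).
- r.grab_frame(name): name is "scene" or "side" or "wrist"; returns (picture, depth): 480x640x3 uint8, red, green, blue; 480x640 float32, m along the optical axis (not along the pixel's ray), 0 where there is no reading.
- r.get_calibration(name): a dict with "fovy" (degrees; the focal length in pixels is half the picture's height over the tangent of half this angle, whatever the lens; pixels are square), "cx", "cy" (the principal point, pixels), "R" (3x3) and "t" (3): a world point X has camera coordinates R X + t. Camera axes: x right, y down, z forward; pixel columns grow to the right and rows downward; lengths in m; the calibration is good to about 2 mm. A picture is of the moment at which its call begins: read the wrist's pose just before it. get_calibration takes no time and is no camera call; for the wrist camera it gives the pose at the moment of the call.
- r.hand_in(): hands the job in; it is judged then, once.
The state is a dict: "clock": time; "joints": joint angles; "qvel": joint speeds; "tau": joint torques, N m; "tcp_pos": TCP position; "orientation": TCP orientation; "contact_force": force on the tool from outside, world axes, zero at the start; "moment": the same for the moment, N m; "grip_width": finger opening in m; "gripper_force": force on a finger pad.
Only numpy, scipy, OpenCV 4.12 (cv2) and the standard library are available. Lean on these libraries where they do the work, as an engineer would, in place of code of your own. Each camera call takes 0.05 s, during which the arm holds its last target. There are 200 camera calls.

## Task

On the drying rack, take the hanger with the blue flanges by its blue grip block, lift it over the red end stop and hang it on the next rail, the short empty one, so that it sits squarely down on that rail between its two stops. Lower it on rather than dropping it, and leave the yellow and green hangers where they hang.

Things in the scene. Friction and masses are not known exactly. Their poses are not given: they have to be found in the camera images.
- rack: Fixed drying rack: plywood base 90 x 480 mm, two aluminium rails in line along y, 12 mm thick, on x = 0, top edge at z = 110 mm. Origin: centre of base's underside; z up. Long rail (hangers start on it) y = -35 to 225 mm; short empty next rail y = -225 to -65, middle -145. Each rail's ends have red stops, 14 mm long in y, 20 wide, up to z = 134 mm.
- hanger_blue: The one to move: steel saddle hanger astride the rail, 0.2 kg, blue flange (48 mm) each side, blue grip block on top: 14 mm in x, 40 in y, z = 2 to 53 mm; pinch its 14 mm at z = 34. Origin: under the roof, on the rail's top edge; axes as the rack's. Open below: gap 17 mm at roof, 36 at z = -20, self-centring. Extent x +-32, y +-24, down to z = -66.
- hanger_yellow: Bystander: same hanger, origin and sizes as the blue one, but with yellow flanges and grip block. The three hang 78 mm apart (each within 6 mm) in any order on the long rail; to carry one over another's grip block, raise it at least 120 mm.
- hanger_green: Bystander: same hanger, origin and sizes as the blue one, but with green flanges and grip block.
Mind the look-alikes: they are no part of the job. Of the things shaped like the hanger_blue, the steel one is meant.

How it is judged:
By the outcome, as a careful person would: the job done as asked, in the order asked, and still so for the second after the job is handed in, with the robot touching nothing.
It also fails if it takes over 38 s, if anything falls off the work surface, if the arm or the gripper's body presses on something with over 40 N, if the wrist force passes 120 N, or if a joint passes its speed limit or range.

## Working session

There is one attempt and no reset: what is moved stays moved. The work goes in short steps, Python scripts to look and compute and a tool call to move; the robot and the scene stay as the last step left them, time stands still between calls to the robot, and variables do not carry over. Pictures are saved under pics/ and viewed, at most 10 in all, crops included, and the job is handed in when it is done.

Besides the shell and the picture viewer there is one more tool, called after "Call:" in YAML: its name, and indented under it one key for each argument. servo_tool: Moves the arm, as the interface text tells. Its arguments: {"type":"object","properties":{"turn":{"type":"array"},"slide":{"type":"array"},"hand":{"type":"array"},"squeeze":{"type":"number"}},"required":["turn","slide","hand"]}

```bash
mkdir -p pics
cat > h.py <<'E'
import numpy as np, cv2
from bench import r
def grab(n):
    c=r.get_calibration(n); im,d=r.grab_frame(n)
    f=240/np.tan(np.radians(c["fovy"])/2); v,u=np.mgrid[:480,:640]
    P=np.stack([(u-c["cx"])/f*d,(v-c["cy"])/f*d,d],-1)
    W=(P-np.array(c["t"]))@np.array(c["R"]); W[d==0]=np.nan
    return im,d,W,c
def save(n,im): cv2.imwrite("pics/"+n+".png",cv2.cvtColor(im,cv2.COLOR_RGB2BGR))
E
python3 - <<'E'
from h import *
for n in("scene","side"):
    im,d,W,c=grab(n); save(n+"1",im); np.savez(""+n+"1.npz",im=im,W=W); print(n,c["fovy"],(-np.array(c["R"]).T@c["t"]).round(3))
print(r.get_obs())
E
```

```text
scene 52.222943654675234 [ 0.211 -0.375  0.713]
side 44.589337296659025 [0.283 0.741 0.626]
{'clock': 0.1, 'joints': array([-0.10810061,  0.47773131,  0.02234484,  1.55631193, -0.0115016 ,
        1.1092996 , -0.0830922 ]), 'qvel': array([ 0.00058909, -0.00257518,  0.00057658, -0.00258974, -0.0003237 ,
       -0.00086683,  0.00225109]), 'tau': array([ 5.69385389e-03, -5.97765398e+01,  1.61440808e+00, -2.81952703e+01,
        1.29656185e-02,  5.02699884e-03, -1.13572563e-05]), 'tcp_pos': array([ 6.74485911e-01, -9.66368485e-06,  2.30430842e-01]), 'orientation': array([-2.22066179e+00, -2.22071996e+00,  1.92660510e-03]), 'contact_force': array([-0.32955709,  0.29536776, -0.58435765]), 'moment': array([-0.01430648,  0.04903724, -0.02195443]), 'gripper_force': 0.0, 'grip_width': 0.08568935388758323}
```

View pics/scene1.png

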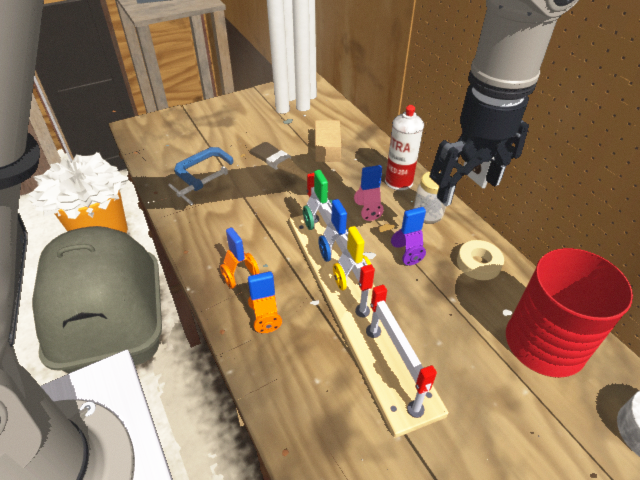

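View pics/side1.png

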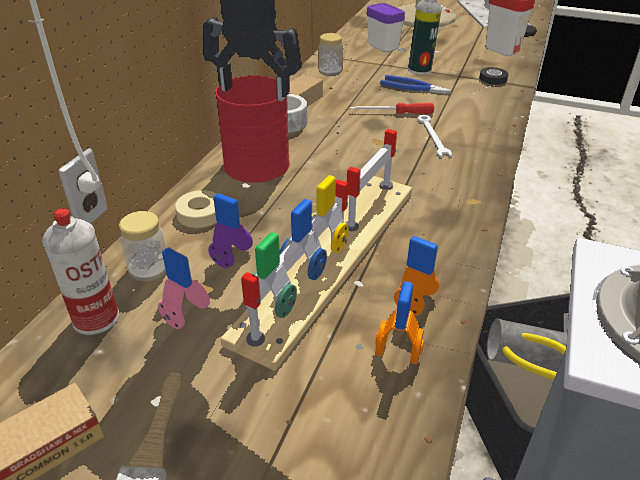

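The scene view shows these blue-topped candidates:
- steel hanger on the rail at (339,218), middle of the three
- orange decoys at (235,240) and (262,285)
- pink decoy at (371,178)
- purple decoy at (413,220)

By the description I choose (339,218). It must go over the yellow hanger at (355,245) and the red stops at (367,277) and (379,297). The short rail's far stop is at (427,378).

Run:
```python
from h import *
for n in("scene","side"):
    z=np.load(n+"1.npz"); im,W=z["im"],z["W"]; hsv=cv2.cvtColor(im,cv2.COLOR_RGB2HSV)
    H,S,V=[hsv[...,i].astype(int) for i in range(3)]
    for nm,m in dict(red=((H<5)|(H>175)),yel=(abs(H-27)<5),grn=(abs(H-70)<15),blu=abs(H-112)<10).items():
        m=(m&(S>170)&(V>60)&(W[...,2]>.06)&(W[...,2]<.19)).astype(np.uint8)
        k,l,st,_=cv2.connectedComponentsWithStats(m)
        for i in range(1,k):
            if st[i,4]<60: continue
            p=W[l==i]; zt=np.nanpercentile(p[:,2],97); t=p[p[:,2]>zt-.006]
            print(n,nm,st[i],"ztop",zt.round(3),"top mean",t.mean(0).round(4),"min",t.min(0).round(3),"max",t.max(0).round(3))
im=np.load("scene1.npz")["im"][150:320,210:450]; save("crop1",cv2.resize(im,None,fx=3,fy=3))
```

```text
scene red [388 159  28  11 103] ztop 0.071 top mean [0.7819 0.2787 0.0684] min [0.767 0.265 0.065] max [0.813 0.311 0.073]
scene red [307 173   7  23 116] ztop 0.136 top mean [0.5532 0.2646 0.1343] min [0.547 0.26  0.13 ] max [0.561 0.271 0.137]
scene red [ 516  248  117  111 8804] ztop 0.164 top mean [ 0.7695 -0.1755  0.1623] min [ 0.702 -0.238  0.158] max [ 0.837 -0.105  0.167]
scene red [360 265  15  26 287] ztop 0.136 top mean [0.5214 0.0196 0.1339] min [0.512 0.014 0.13 ] max [0.532 0.027 0.137]
scene red [372 285  15  27 240] ztop 0.136 top mean [ 0.5157 -0.0233  0.134 ] min [ 0.506 -0.03   0.13 ] max [ 0.526 -0.016  0.138]
scene red [417 366  20  27 330] ztop 0.136 top mean [ 0.495  -0.1673  0.1343] min [ 0.486 -0.174  0.13 ] max [ 0.506 -0.16   0.137]
scene yel [348 226  23  38 478] ztop 0.165 top mean [0.5285 0.0681 0.1631] min [0.521 0.049 0.159] max [0.537 0.091 0.166]
scene yel [335 263  12  27  99] ztop 0.094 top mean [0.5044 0.07   0.0913] min [0.5   0.059 0.088] max [0.508 0.084 0.095]
scene grn [315 170  12  33 303] ztop 0.165 top mean [0.5499 0.2209 0.1631] min [0.54
[... 2071 characters left out ...]
ztop 0.162 top mean [0.5508 0.2287 0.1605] min [0.543 0.209 0.156] max [0.56  0.245 0.164]
side blu [214 194  25  35 664] ztop 0.119 top mean [0.678  0.1089 0.1168] min [0.659 0.099 0.113] max [0.698 0.117 0.12 ]
side blu [291 200  21  42 645] ztop 0.162 top mean [0.5385 0.1444 0.1606] min [0.531 0.125 0.156] max [0.548 0.162 0.164]
side blu [407 236  30  38 805] ztop 0.118 top mean [0.3741 0.104  0.1163] min [0.355 0.094 0.112] max [0.393 0.112 0.12 ]
side blu [162 248  29  40 718] ztop 0.119 top mean [0.6787 0.2505 0.1169] min [0.66  0.24  0.113] max [0.7   0.259 0.12 ]
side blu [395 282  18  47 504] ztop 0.119 top mean [0.3718 0.2094 0.1171] min [0.365 0.187 0.113] max [0.379 0.227 0.121]
```

View pics/crop1.png

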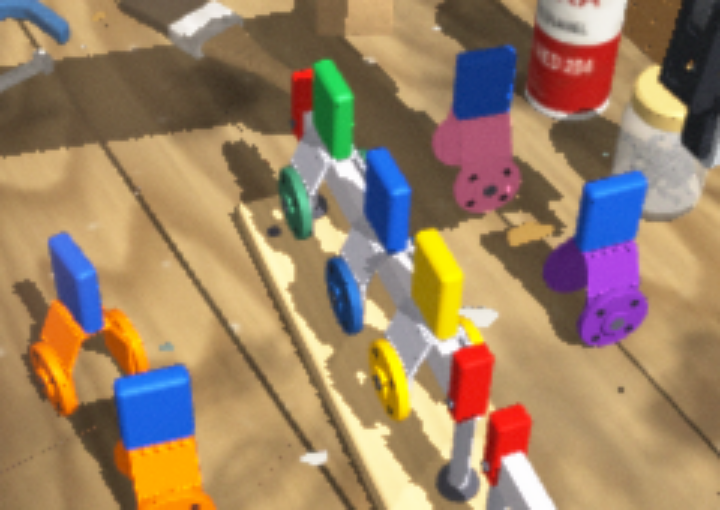

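The crop confirms it: the chosen middle hanger (388,200 in the crop) is steel with blue flanges, and the other blue-topped ones are orange, pink or purple. The rack yaw is about -7.7°. The blue hanger is at about (0.538, 0.141) and the middle of the short rail at about (0.506, -0.093). The stop spacing measures 436 mm as it should, and the block top is at z = 163 mm as it should be. Next I move above the blue hanger.

Call:
servo_tool:
  turn:
    - [0, 0, -0.2]
    - [0, 0, -0.4]
    - [0, 0, -0.7]
    - [0, 0, -1.0]
    - [0, 0, -1.3]
    - [0, 0, -1.53]
    - [0, 0, -1.53]
    - [0, 0, -1.53]
  slide:
    - [-0.5, 0.5, 0]
    - [-1.3, 1.3, 0]
    - [-2.2, 2.3, 0]
    - [-3.1, 3.2, 0]
    - [-3.9, 4.0, 0]
    - [-4.4, 4.55, 0]
    - [-4.55, 4.7, 0]
    - [-4.55, 4.7, 0]
  hand: [0.8, 0.8, 0.8, 0.8, 0.8, 0.8, 0.8, 0.8]
  squeeze: 50

```text
clock: 1.1
tcp_pos: [0.5387, 0.1407, 0.2312]
orientation: [2.364, 2.069, -0.0]
contact_force: [0.2, -0.1, -0.3]
grip_width: 0.0682
gripper_force: 0.0
```

Run:
```python
from h import *
o=r.get_obs(); print(o["tcp_pos"],o["orientation"],o["contact_force"])
im,d,W,c=grab("wrist"); save("wrist1",im)
hsv=cv2.cvtColor(im,cv2.COLOR_RGB2HSV); H,S,V=[hsv[...,i].astype(int) for i in range(3)]
m=((abs(H-112)<10)&(S>150)&(V>50)&(W[...,2]>.155)&(W[...,2]<.175)).astype(np.uint8)
k,l,st,_=cv2.connectedComponentsWithStats(m)
for i in range(1,k):
    if st[i,4]>80:
        p=W[l==i]; print(st[i],p.mean(0),cv2.minAreaRect((p[:,:2]*1000).astype(np.float32)))
```

```text
[0.53867731 0.14067734 0.23121217] [ 2.36405053e+00  2.06868914e+00 -3.21603727e-04] [ 0.22887892 -0.13888929 -0.29670431]
[ 320  221   19   57 1007] [0.54063285 0.14320309 0.16237039] ((540.6771850585938, 141.8419189453125), (37.850921630859375, 11.80457878112793), 82.03312683105469)
```

View pics/wrist1.png

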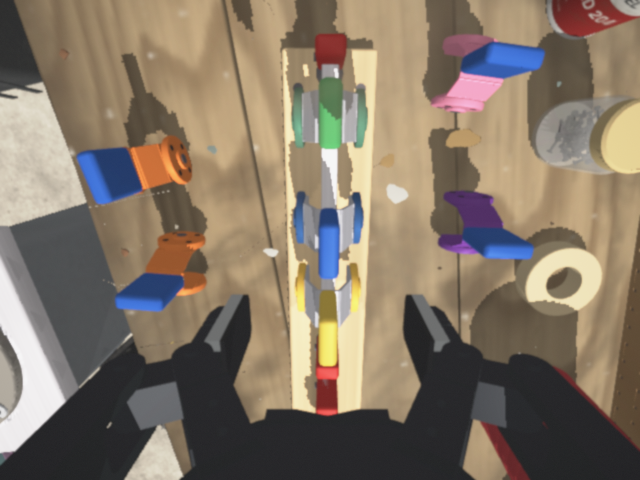

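The wrist view shows the blue block at (328,243), aligned with the tool, with green ahead at (331,115) and yellow behind at (328,325). I measure it at (0.5405, 0.142), which agrees to 2 mm. I descend and grip.

Call:
servo_tool:
  turn:
    - [0, 0, -0.05]
    - [0, 0, -0.05]
    - [0, 0, -0.05]
    - [0, 0, -0.05]
    - [0, 0, -0.05]
    - [0, 0, -0.05]
    - [0, 0, -0.05]
    - [0, 0, -0.05]
  slide:
    - [0.05, 0.04, -0.4]
    - [0.05, 0.04, -1.0]
    - [0.05, 0.04, -1.6]
    - [0.05, 0.04, -2.2]
    - [0.05, 0.04, -2.8]
    - [0.05, 0.04, -3.2]
    - [0.05, 0.04, -3.5]
    - [0.05, 0.04, -3.5]
  hand: [0.8, 0.8, 0.8, 0.8, 0.8, 0.8, 0.8, 0.8]

```text
clock: 2.15
tcp_pos: [0.5398, 0.142, 0.1257]
orientation: [-2.369, -2.063, 0.002]
contact_force: [-0.7, -0.2, 0.4]
grip_width: 0.0687
gripper_force: 0.0
```

Call:
servo_tool:
  turn:
    - [0, 0, 0]
    - [0, 0, 0]
    - [0, 0, 0]
    - [0, 0, 0]
    - [0, 0, 0]
    - [0, 0, 0]
    - [0, 0, 0]
    - [0, 0, 0]
  slide:
    - [0, 0, 0]
    - [0, 0, 0]
    - [0, 0, 0]
    - [0, 0, 0]
    - [0, 0, 0]
    - [0, 0, 0]
    - [0, 0, 0]
    - [0, 0, 0]
  hand: [0.6, 0.4, 0.3, 0.2, 0.1, 0, 0, 0]
  squeeze: 50

```text
clock: 3.15
tcp_pos: [0.5402, 0.1423, 0.1266]
orientation: [2.369, 2.063, 0.001]
contact_force: [-0.0, 0.3, 4.7]
grip_width: 0.0135
gripper_force: 49.5
```

Gripped at 13.5 mm. I lift straight up, past the 120 mm needed.

Call:
servo_tool:
  turn:
    - [0, 0, 0]
    - [0, 0, 0]
    - [0, 0, 0]
    - [0, 0, 0]
    - [0, 0, 0]
    - [0, 0, 0]
    - [0, 0, 0]
    - [0, 0, 0]
  slide:
    - [0, 0, 0.2]
    - [0, 0, 0.6]
    - [0, 0, 1.3]
    - [0, 0, 2.1]
    - [0, 0, 3.0]
    - [0, 0, 3.9]
    - [0, 0, 4.6]
    - [0, 0, 4.8]
  hand: [0, 0, 0, 0, 0, 0, 0, 0]

```text
clock: 4.15
tcp_pos: [0.5405, 0.1424, 0.272]
orientation: [2.369, 2.062, 0.004]
contact_force: [0.4, 0.5, -1.9]
grip_width: 0.0135
gripper_force: 49.0
```

Run:
```python
from h import *
o=r.get_obs(); print(o["tcp_pos"],o["contact_force"],o["moment"],o["grip_width"])
im,d,W,c=grab("side"); im2=grab("scene")[0]
save("lift",cv2.resize(np.hstack([im[60:380,170:450],im2[80:400,230:510]]),None,fx=1.4,fy=1.4))
```

```text
[0.54051982 0.14237272 0.27202885] [ 0.35019151  0.52878548 -1.94985483] [-0.02626743 -0.02157463  0.00065257] 0.013536231663550783
```

View pics/lift.png

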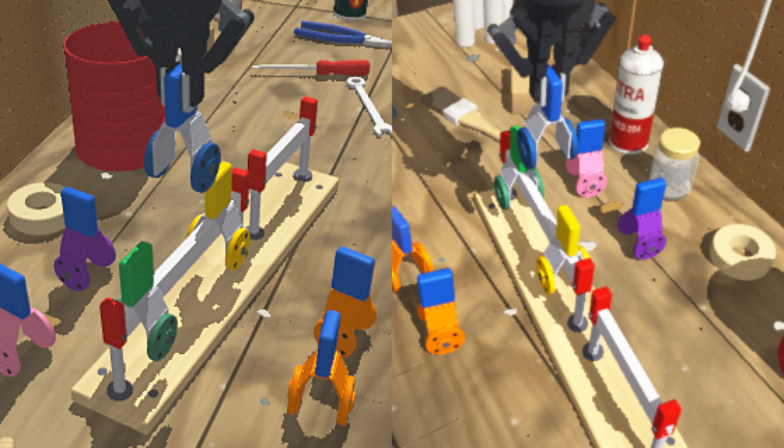

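Both views show the blue hanger held level, clear above yellow ((218,190) left, (568,230) right), with yellow and green still on the rail. I carry it along the rack.

Call:
servo_tool:
  turn:
    - [0, 0, 0]
    - [0, 0, 0]
    - [0, 0, 0]
    - [0, 0, 0]
    - [0, 0, 0]
    - [0, 0, 0]
    - [0, 0, 0]
    - [0, 0, 0]
  slide:
    - [-0.05, -0.3, 0]
    - [-0.15, -1.1, 0]
    - [-0.33, -2.4, 0]
    - [-0.53, -3.9, 0]
    - [-0.75, -5.4, 0]
    - [-0.93, -6.7, 0]
    - [-1.04, -7.5, 0]
    - [-1.09, -7.8, 0]
  hand: [0, 0, 0, 0, 0, 0, 0, 0]

```text
clock: 5.25
tcp_pos: [0.5061, -0.0939, 0.2695]
orientation: [-2.372, -2.059, 0.003]
contact_force: [-0.6, 0.2, -2.3]
grip_width: 0.0133
gripper_force: 48.8
```

Call:
servo_tool:
  turn:
    - [0, 0, 0]
    - [0, 0, 0]
    - [0, 0, 0]
  slide:
    - [0, 0, -0.6]
    - [0, 0, -1.3]
    - [0, 0, -1.3]
  hand: [0, 0, 0]

```text
clock: 5.62
tcp_pos: [0.5059, -0.0909, 0.2295]
orientation: [-2.365, -2.062, 0.005]
contact_force: [-0.6, 0.1, -2.7]
grip_width: 0.0136
gripper_force: 49.1
```

```bash
python3 - <<'E'
from h import *
o=r.get_obs(); print(o["tcp_pos"],o["orientation"])
for n in("scene","side","wrist"):
    im,d,W,c=grab(n); hsv=cv2.cvtColor(im,cv2.COLOR_RGB2HSV); H,S,V=[hsv[...,i].astype(int) for i in range(3)]
    near=(abs(W[...,0]-.52)<.05)&(W[...,1]<.05)&(W[...,1]>-.2)
    for nm,q in dict(red=((H<5)|(H>175))&(W[...,2]>.11)&(W[...,2]<.14),blu=(abs(H-112)<10)&(W[...,2]>.12)).items():
        k,l,st,_=cv2.connectedComponentsWithStats((q&(S>150)&(V>50)&near).astype(np.uint8))
        for i in range(1,k):
            if st[i,4]>50:
                p=W[l==i]; t=p if nm=="blu" else p[p[:,2]>np.percentile(p[:,2],97)-.006]
                print(n,nm,st[i],((t.max(0)+t.min(0))/2).round(4),t.min(0).round(3),t.max(0).round(3))
    # rail top strip
    q=near&(abs(W[...,2]-.110)<.003)&(S<60)&(W[...,1]<-.03)&(W[...,1]>-.155)
    p=W[q]
    if len(p)>40:
        a=np.polyfit(p[:,1],p[:,0],1); print(n,"rail",len(p),a,"x@-.0926",np.polyval(a,-.0926), "zmax",np.percentile(p[:,2],90))
    if n!="scene": save(n+"2",im[60:360,200:500] if n=="side" else im)
E
cd pics; python3 -c "
import cv2,numpy as np
cv2.imwrite('both.png',np.hstack([cv2.resize(cv2.imread('side2.png'),(400,400)),cv2.resize(cv2.imread('wrist2.png')[:, 80:560],(400,400))]))"
```

```text
[ 0.50589582 -0.09086583  0.22950985] [-2.36549787 -2.0624687   0.00465572]
scene red [360 265  14  18 198] [0.522  0.0213 0.1344] [0.513 0.014 0.131] [0.531 0.028 0.138]
scene red [372 285  15  18 197] [ 0.5159 -0.0229  0.1333] [ 0.506 -0.03   0.13 ] [ 0.525 -0.016  0.137]
scene red [418 366  19  21 270] [ 0.4953 -0.1668  0.1338] [ 0.486 -0.174  0.13 ] [ 0.505 -0.16   0.137]
scene blu [407 261  26  62 556] [ 0.5133 -0.1051  0.2252] [ 0.495 -0.121  0.165] [ 0.532 -0.089  0.286]
scene blu [380 300  19  34 384] [ 0.4785 -0.0919  0.1749] [ 0.473 -0.114  0.153] [ 0.484 -0.069  0.197]
scene rail 381 [0.15419965 0.52072172] x@-.0926 0.5064428374805643 zmax 0.112155501171766
side red [336 167  24  32 384] [0.519  0.0038 0.1317] [ 0.507 -0.024  0.128] [0.531 0.032 0.135]
side blu [369  70  15  38 333] [ 0.5066 -0.0877  0.2425] [ 0.498 -0.105  0.217] [ 0.515 -0.07   0.268]
side blu [354 111   9  28  84] [ 0.532  -0.0846  0.1727] [ 0.528 -0.098  0.15 ] [ 0.536 -0.071  0.195]
side blu [382 118  14  28 188] [ 0.4806 -0.0861  0.1733] [ 0.474 -0.109  0.151] [ 0.488 -0.063  0.196]
side rail 243 [0.12792851 0.51724238] x@-.0926 0.5053961960003084 zmax 0.11036818155615213
wrist red [312  56  29  23 487] [0.5233 0.0237 0.1335] [0.514 0.017 0.131] [0.533 0.03  0.136]
wrist red [331 130   9  18 126] [ 0.5236 -0.0213  0.1336] [ 0.521 -0.027  0.132] [ 0.526 -0.016  0.136]
wrist blu [ 308  261   38  134 4364] [ 0.5081 -0.0916  0.2459] [ 0.5   -0.111  0.222] [ 0.517 -0.072  0.269]
wrist blu [367 273   8  21 101] [ 0.5317 -0.1012  0.1954] [ 0.529 -0.108  0.193] [ 0.534 -0.094  0.197]
wrist rail 1615 [0.1409437  0.52003727] x@-.0926 0.5069858833475437 zmax 0.11086310616312398
```

View pics/both.png

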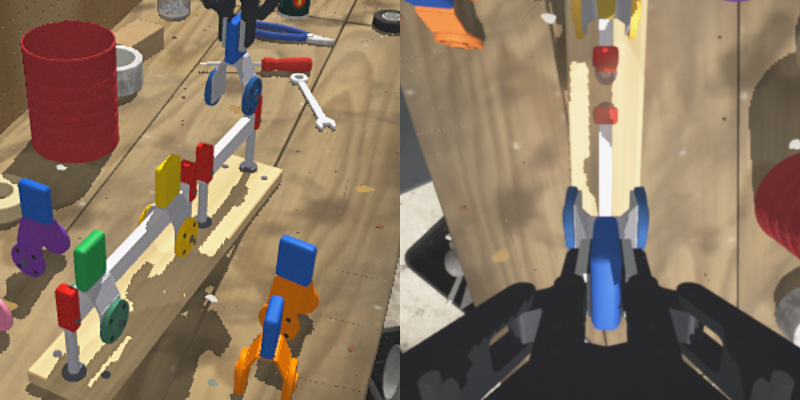

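The hanger hovers over the short rail. The wrist half shows the rail running under the block's centreline (605,200 to 270), and the numbers agree within about 1 mm. The y position is midway between the stops. I lower gently.

Call:
servo_tool:
  turn:
    - [0, 0, 0]
    - [0, 0, 0]
    - [0, 0, 0]
    - [0, 0, 0]
    - [0, 0, 0]
    - [0, 0, 0]
    - [0, 0, 0]
    - [0, 0, 0]
  slide:
    - [-0.03, 0, -0.3]
    - [-0.03, 0, -0.8]
    - [-0.03, 0, -1.3]
    - [-0.03, 0, -1.8]
    - [-0.03, 0, -2.3]
    - [-0.03, 0, -2.7]
    - [-0.03, 0, -3.0]
    - [-0.03, 0, -3.0]
  hand: [0, 0, 0, 0, 0, 0, 0, 0]

```text
clock: 6.78
tcp_pos: [0.506, -0.0918, 0.1407]
orientation: [-2.369, -2.063, 0.001]
contact_force: [0.5, -0.2, -3.5]
grip_width: 0.0134
gripper_force: 49.0
```

Call:
servo_tool:
  turn:
    - [0, 0, 0]
    - [0, 0, 0]
    - [0, 0, 0]
    - [0, 0, 0]
    - [0, 0, 0]
    - [0, 0, 0]
  slide:
    - [0, 0, -0.05]
    - [0, 0, -0.1]
    - [0, 0, -0.15]
    - [0, 0, -0.2]
    - [0, 0, -0.25]
    - [0, 0, -0.25]
  hand: [0, 0, 0, 0, 0, 0]

```text
clock: 7.52
tcp_pos: [0.5063, -0.0918, 0.1337]
orientation: [-2.369, -2.063, 0.0]
contact_force: [0.3, 0.5, -2.1]
grip_width: 0.0134
gripper_force: 49.1
```

Call:
servo_tool:
  turn:
    - [0, 0, 0]
    - [0, 0, 0]
    - [0, 0, 0]
    - [0, 0, 0]
    - [0, 0, 0]
    - [0, 0, 0]
  slide:
    - [0, 0, -0.04]
    - [0, 0, -0.08]
    - [0, 0, -0.12]
    - [0, 0, -0.16]
    - [0, 0, -0.2]
    - [0, 0, -0.2]
  hand: [0, 0, 0, 0, 0, 0]

```text
clock: 8.28
tcp_pos: [0.5063, -0.0918, 0.1277]
orientation: [-2.369, -2.063, 0.0]
contact_force: [-0.2, -0.9, -2.4]
grip_width: 0.0133
gripper_force: 49.1
```

Call:
servo_tool:
  turn:
    - [0, 0, 0]
    - [0, 0, 0]
    - [0, 0, 0]
    - [0, 0, 0]
  slide:
    - [0, 0, -0.03]
    - [0, 0, -0.06]
    - [0, 0, -0.07]
    - [0, 0, -0.07]
  hand: [0, 0, 0, 0]

```text
clock: 8.78
tcp_pos: [0.5065, -0.0918, 0.1266]
orientation: [2.369, 2.063, 0.001]
contact_force: [-3.8, 0.9, 6.5]
grip_width: 0.0135
gripper_force: 50.7
```

Contact came at z = 0.1266, the height at which it was gripped on the long rail, so it is seated. I check by camera before releasing.

Run:
```python
from h import *
a=grab("side")[0][60:260,280:480]; b=grab("scene")[0][220:420,310:510]
save("seat",cv2.resize(np.hstack([a,b]),None,fx=2,fy=2))
```

```text
(no output)
```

View pics/seat.png

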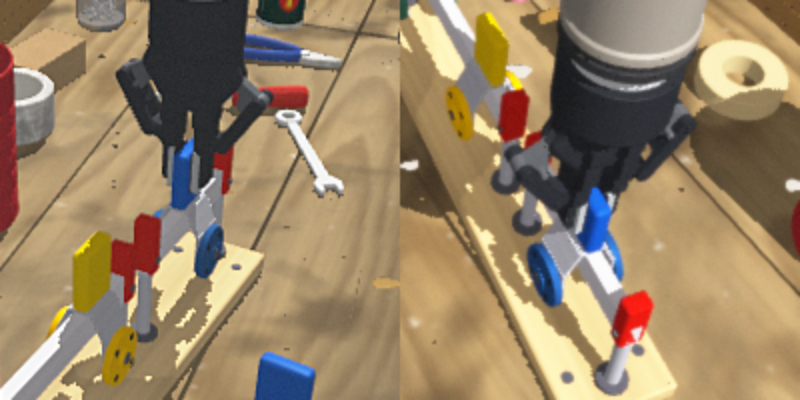

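The blue hanger is astride the short rail, between the stops ((145,245) and (222,170) left; (632,320) right). I release slowly, then rise.

Call:
servo_tool:
  turn:
    - [0, 0, 0]
    - [0, 0, 0]
    - [0, 0, 0]
    - [0, 0, 0]
    - [0, 0, 0]
    - [0, 0, 0]
    - [0, 0, 0]
    - [0, 0, 0]
  slide:
    - [0, 0, 0]
    - [0, 0, 0]
    - [0, 0, 0]
    - [0, 0, 0]
    - [0, 0, 0]
    - [0, 0, 0]
    - [0, 0, 0]
    - [0, 0, 0]
  hand: [0.2, 0.25, 0.35, 0.45, 0.55, 0.65, 0.7, 0.7]
  squeeze: 20

```text
clock: 9.88
tcp_pos: [0.5064, -0.0918, 0.1257]
orientation: [-2.369, -2.063, 0.0]
contact_force: [0.3, -0.2, 0.1]
grip_width: 0.0598
gripper_force: 0.0
```

Call:
servo_tool:
  turn:
    - [0, 0, 0]
    - [0, 0, 0]
    - [0, 0, 0]
    - [0, 0, 0]
    - [0, 0, 0]
    - [0, 0, 0]
    - [0, 0, 0]
    - [0, 0, 0]
  slide:
    - [0, 0, 0.2]
    - [0, 0, 0.7]
    - [0, 0, 1.4]
    - [0, 0, 2.2]
    - [0, 0, 3.2]
    - [0, 0, 4.2]
    - [0, 0, 4.8]
    - [0, 0, 5.0]
  hand: [0.7, 0.7, 0.7, 0.7, 0.7, 0.7, 0.7, 0.7]

```text
clock: 10.88
tcp_pos: [0.5071, -0.0919, 0.2778]
orientation: [2.368, 2.062, 0.004]
contact_force: [-0.5, 0.3, -0.4]
grip_width: 0.0594
gripper_force: 0.0
```

Run:
```python
from h import *
for n in("scene","side"):
    im,d,W,c=grab(n); hsv=cv2.cvtColor(im,cv2.COLOR_RGB2HSV); H,S,V=[hsv[...,i].astype(int) for i in range(3)]
    k,l,st,_=cv2.connectedComponentsWithStats(((abs(H-112)<10)&(S>150)&(V>50)&(abs(W[...,0]-.51)<.05)&(W[...,1]<.05)&(W[...,2]>.03)).astype(np.uint8))
    for i in range(1,k):
        if st[i,4]>40: p=W[l==i]; print(n,st[i],p.min(0).round(3),p.max(0).round(3))
    for nm,h in(("y",27),("g",70)):
        p=W[(abs(H-h)<(5 if nm=="y" else 15))&(S>170)&(W[...,2]>.155)&(W[...,2]<.17)&(abs(W[...,0]-.54)<.04)]; print(nm,p.mean(0).round(4))
    save("fin"+n,im)
a=cv2.imread("pics/finside.png")[60:360,200:500]; b=cv2.imread("pics/finscene.png")[140:440,230:530]
cv2.imwrite("pics/fin.png",cv2.resize(np.hstack([a,b]),(800,400)))
```

```text
scene [392 305  29  55 687] [ 0.496 -0.121  0.07 ] [ 0.533 -0.077  0.167]
scene [375 342  16  31 283] [ 0.474 -0.115  0.053] [ 0.486 -0.071  0.095]
y [0.5275 0.0666 0.162 ]
g [0.549  0.2194 0.1622]
side [366 129  16  36 417] [ 0.497 -0.109  0.112] [ 0.514 -0.07   0.165]
side [378 172  13  27 172] [ 0.474 -0.107  0.05 ] [ 0.487 -0.065  0.093]
y [ 0.5302 -0.0028  0.1603]
g [0.5506 0.23   0.1603]
```

View pics/fin.png

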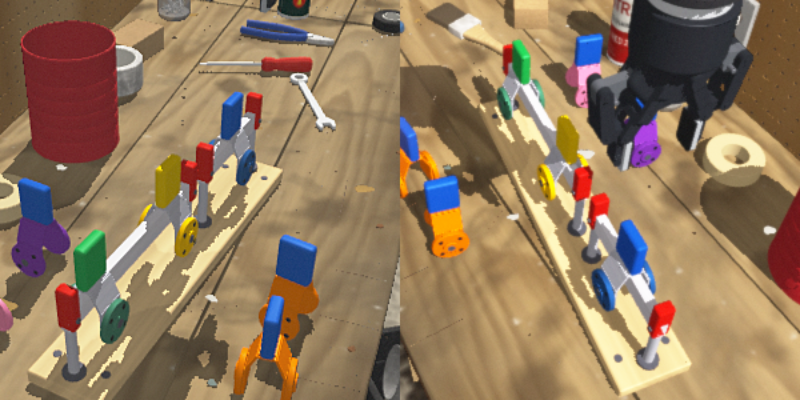

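The blue hanger sits squarely on the short rail between its stops ((232,115) left, (630,247) right). Its block top is at z ≈ 0.165 and its flange tops at about 0.094, the same as when it hung on the long rail. Yellow and green have not moved, and the robot is clear.

```bash
python3 -c "
from bench import r
print(r.hand_in())"
```

```text
the job is handed in; nothing more can be done
None
```

The blue hanger now hangs squarely on the short rail between its two stops, lowered on gently; yellow and green were left where they hang, and the job was handed in at about 11 s.

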